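# Close the leak-test jig on a covered sample and hold it shut

## Robot

A 6-joint arm with a two-finger parallel gripper is mounted at the origin on the work surface. World frame = base frame: x ahead of the robot, y to its left, z up, the work surface at z = 0. Lengths are in m, angles in rad, forces in N, time in s.
With the tool pointing down it reaches from about 0.3 to 0.775 m from the base axis. Payload 14.6 kg.
Tool frame: the origin (TCP) lies at the very end of the fingers, on their centre line; the grasp point (between the pads) lies 19 mm behind it; z points along the fingers, y is the line along which they close (so a half turn about z gives the same grasp; the last joint's range is limited). The gripper opens to 94 mm and grips with 3 to 60 N. Pads are 16 mm wide; open, the fingers measure 119 mm over their backs; the gripper's body (75 mm by 177 mm) begins 78 mm behind the grasp point.
Start: joints at [1.108, 0.3, 1.521, -0, 1.321, -0.067], TCP at [0.212, 0.507, 0.205] pointing down, gripper open.
Joint ranges: [-3.03, 3.03], [-0.79, 2.21], [0.23, 2.52], [-1.04, 4.18], [0, 3.07], [-2.55, 2.55]. Speed limits (rad/s): [2.22, 2.22, 2.57, 3.14, 3.14, 3.14].

## Interface

Orientations are given as [roll, pitch, yaw] about the fixed x, y, z axes, in that order (R = Rz(yaw) Ry(pitch) Rx(roll)).
In Python, from station import ctrl gives the robot as it stands.
- The arm moves only by the shell command python3 -m pendant 'ROWS' [OPENING] [FORCE]. ROWS is JSON, a list of rows, each a list of 2 entries, a list of its own where there are three numbers: the shift along the world's x, y, z in cm, then the turn about the world's z in rad. A call has 1 to 20 rows; each row shifts and turns the commanded pose from where the row before left it; what a row does not reach is not made up. A row lasts 1/12 s, in which the tool goes at most 41.7 mm and 7.16 degrees, less where a joint would pass 70% of its speed; a pose out of reach is approached as far as the arm can. A call is refused whole if a number of a shift passes 4.17 or a number of a turn 0.125, either way. A call with a gripper value outside its range is refused whole. OPENING is the opening, from 0 (shut) to 1 (fully open), set as the call begins (- or left out, the last holds). The fingers move at their own pace and stop on an object; FORCE is the grip in N (left out, the last holds). Time passes only in rows, so rows that do not move let the fingers close. It gives the time, the measured TCP pose, the force, the opening and the grip force at its end, in the units of the state.
- ctrl.get_obs(): the state, without advancing time (a new reading comes with each control period).
- ctrl.camera(name): name is "scene" or "top"; returns a dict with "color" (480x640x3 uint8, red, green, blue), "intrinsics" (3x3 intrinsics, pixels), "camera_from_world" (4x4, takes a point from world to camera coordinates). Camera axes: x right, y down, z forward; pixel columns grow to the right and rows downward; lengths in m; the calibration is good to about 2 mm. A picture is of the moment at which its call begins. There is no depth.
- ctrl.hand_in(): hands the job in; it is judged then, once.
The state is a dict: "time_s": time; "qpos": joint angles; "joint_vel": joint speeds; "tau": joint torques, N m; "ee_pos": TCP position; "eef_rot": TCP orientation; "force": force on the tool from outside, world axes, zero at the start; "moment": the same for the moment, N m; "grip_width": finger opening in m; "grip_force": force on a finger pad.
Only numpy, scipy, OpenCV 4.12 (cv2) and the standard library are available. Lean on these libraries where they do the work, as an engineer would, in place of code of your own. Each camera call takes 0.05 s, during which the arm holds its last target. There are 200 camera calls.

## Task

Put the blue cover on the white sample bowl that stands in the leak-test jig so that it sits seated and level, and let go of it. Then set the jig's upper plate over the two dowels and press it all the way down, against the sprung nest, until it is home on both post shoulders; finish while still holding it pressed shut for the test, and leave the force gauge, the bottle and the V-block where they are.

Things in the scene. Friction and masses are not known exactly. Their poses are not given: they have to be found in the camera images.
- jig: fixed lower half of the jig: yellow foot 210 x 150 mm, dark steel body 190 x 110 mm, top 40 mm above the bench. Origin on the bench at the centre; x along the line of the dowels, z up. Steel posts (28 mm across) at x = +75 and -75 mm end in flat shoulders 63 mm above the bench; from each rises a dowel 10 mm in diameter, 25 mm tall, straight for 17 mm, then tapering to a 4 mm tip.
- dowel_a (a point): centre of the shoulder of the post at jig x = +75 mm, at the foot of its dowel (63 mm above the bench)
- dowel_b (a point): centre of the shoulder of the post at jig x = -75 mm, at the foot of its dowel (63 mm above the bench)
- nest (a joint): travel (m) of the black sprung nest that holds the bowl in the middle of the jig: 0 = up, grows downwards, at most 0.010. It yields at 9 N, then 0.7 N more per mm. With bowl and cover in it, it goes down 6 mm (13 N) before the plate meets the shoulders. The plate's weight gives 5 N and does not move it; a further push of about 8 N closes the jig.
- bowl: white plastic sample bowl standing loose in the nest at the jig's centre, open at the top, 60 mm outer diameter, 40 mm tall, wall 2.5 mm (mouth 55 mm), 50 g. Origin at the centre of its underside, 24 mm above the bench at the start, z up. It stays in the nest.
- bowl_rim (a point): centre of the bowl's mouth at rim height (64 mm above the bench at the start)
- cover: blue round cover lying right way up on the bench, 70 g. Origin: centre of its underside, z up. From there upwards: spigot 51 mm in diameter, 0 to 6 mm, lower edge tapered, enters the bowl's mouth; flange 64 mm in diameter, 6 to 11 mm, sits on the rim; round brass port 22 mm in diameter, 11 to 37 mm, to grip from above. Any yaw will do.
- cover_seat (a point): centre of the underside of the cover's flange, 6 mm above its origin; coincides with bowl_rim when the cover is seated
- seal_plate: upper half of the jig: aluminium plate 190 x 70 x 14 mm, 0.5 kg, flat on the bench, handle up. Origin: centre of the underside; x along its length, z up. 11.5 mm through holes for the dowels at x = +75 and -75 mm, 43 mm window in the middle that clears the cover's port. Either way round fits. Its underside is 69 mm above the bench when it rests on the seated cover, 63 mm when pressed home.
- hole_a (a point): centre of the hole at plate x = +75 mm, at the underside of the plate
- hole_b (a point): centre of the hole at plate x = -75 mm, at the underside of the plate
- plate_grip (a point): centre of the plate's black handle bar, which runs along plate x above the window, 48 mm above the plate's underside. Bar 100 mm long, 22 mm wide (plate y), 20 mm tall, on two posts at x = +43 and -43 mm, 24 mm free below it; pinch it from above across its width.
- force_gauge: cream hand-held force gauge lying on its back, 135 x 62 x 34 mm with a thin spindle 44 mm long at its -x end, origin at the centre of its underside; bystander, leave it alone
- bottle: white bottle with a red cap, 52 mm in diameter, 120 mm tall, origin at the centre of its underside; bystander, leave it alone
- v_block: steel V-block 60 x 50 x 40 mm, origin at the centre of its underside; bystander, leave it alone
Mind the look-alikes: they are no part of the job. Leave any green, orange or turquoise look-alike of the seal_plate alone.

How it is judged:
On the way:
1. the cover sits seated and level on the bowl in the nest, let go (distance between cover_seat and bowl_rim below 0.004 m and z of cover_seat in the frame of bowl below 0.0415 m and angle between the z axis of cover and the z axis of bowl, either way round below 0.05 rad and angle between cover's own z axis and vertical below 0.06 rad and horizontal distance between bowl and jig below 0.004 m and contact force between the fingers and cover below 0.1 N), for 0.2 s.
At the end, for the whole second after the job is handed in: Fingers hold the plate on both dowels (3 mm, 0.04 rad), at rest, its underside within 1.5 mm of both shoulders, bearing on the cover with over 6 N, nest down over 4 mm; cover seated on the bowl (4 mm, 0.05 rad), bowl in the nest (within 4 mm of the jig's centre) (z of hole_a in the frame of jig between 0.06 and 0.0645 m and z of hole_b in the frame of jig between 0.06 and 0.0645 m and horizontal distance between seal_plate and jig below 0.003 m and angle between the x axis of seal_plate and the x axis of jig, either way round below 0.04 rad and angle between seal_plate's own z axis and vertical below 0.04 rad and contact force between seal_plate and cover above 6 N and contact force between the fingers and seal_plate above 1 N and distance between cover_seat and bowl_rim below 0.004 m and angle between the z axis of cover and the z axis of bowl, either way round below 0.05 rad and horizontal distance between bowl and jig below 0.004 m and value of joint nest above 0.004 m and linear speed of seal_plate below 0.02 m/s); the arm keeps its last pose, push and grip.
It fails at once if the force gauge is moved by more than 30 mm (distance of force_gauge from where it was at the start of the episode above 0.03 m).
It fails at once if the bottle is moved by more than 30 mm (distance of bottle from where it was at the start of the episode above 0.03 m).
It fails at once if the V-block is moved by more than 30 mm (distance of v_block from where it was at the start of the episode above 0.03 m).
It also fails if it takes over 67 s, if anything falls off the work surface, if the arm or the gripper's body presses on something with over 40 N, if the wrist force passes 120 N, or if a joint passes its speed limit or range.

## Working session

There is one attempt and no reset: what is moved stays moved. The work goes in short steps, Python scripts to look and compute and a shell command to move; the robot and the scene stay as the last step left them, time stands still between calls to the robot, and variables do not carry over. Pictures are saved under pics/ and viewed, at most 10 in all, crops included, and the job is handed in when it is done.

```bash
mkdir -p pics; ls
python3 - <<'E'
from station import ctrl
import cv2,numpy as np
for n in("scene","top"):
    c=ctrl.camera(n); cv2.imwrite(f"pics/{n}0.png",c["color"][:,:,::-1]); print(n,c["intrinsics"].tolist(),np.round(c["camera_from_world"],4).tolist())
o=ctrl.get_obs();print(o)
E
```

```text
pics
scene [[462.73033064615964, 0.0, 313.9857022827846], [0.0, 462.73033064615964, 232.37120464487418], [0.0, 0.0, 1.0]] [[-0.7078, 0.7063, -0.0156, 0.4311], [0.5514, 0.5386, -0.6371, -0.188], [-0.4415, -0.4595, -0.7707, 1.4969], [0.0, 0.0, 0.0, 1.0]]
top [[465.75606559429735, 0.0, 321.22943723528795], [0.0, 465.75606559429735, 240.6709611557264], [0.0, 0.0, 1.0]] [[-0.0237, -0.9997, 0.0039, -0.0614], [-0.9914, 0.023, -0.1288, 0.5184], [0.1287, -0.007, -0.9917, 1.1657], [0.0, 0.0, 0.0, 1.0]]
{'time_s': 0.1, 'qpos': array([ 1.10837324e+00,  3.00406167e-01,  1.52147955e+00, -1.82729977e-06,
        1.32070905e+00, -6.65756708e-02]), 'joint_vel': array([ 0.00121042, -0.00149935, -0.00204924,  0.00060508, -0.00025882,
       -0.00334452]), 'tau': array([ 9.52300543e-04, -5.32648480e+01, -3.53279042e+01,  7.09381420e-02,
        2.34901981e-02, -4.95919892e-05]), 'ee_pos': array([0.21196621, 0.50727339, 0.2049649 ]), 'eef_rot': array([-3.14059264e+00, -6.49010744e-05,  2.74574565e+00]), 'force': array([-0.49746688, -0.79388392, -0.14794162]), 'moment': array([-0.0063755 ,  0.04421016,  0.01143729]), 'grip_force': 0.0, 'grip_width': 0.09397074750042898}
```

View pics/scene0.png

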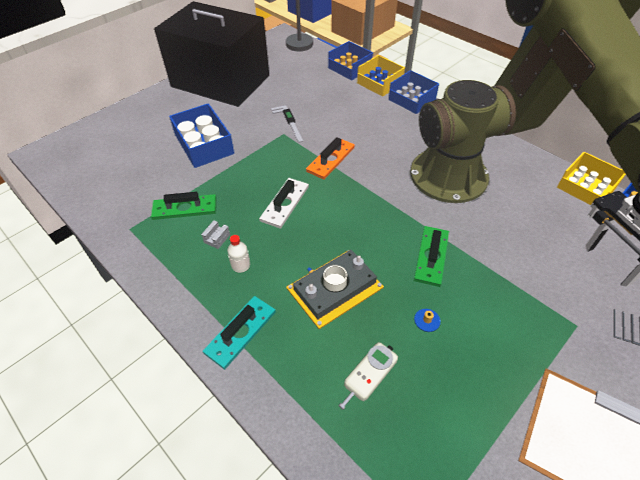

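View pics/top0.png

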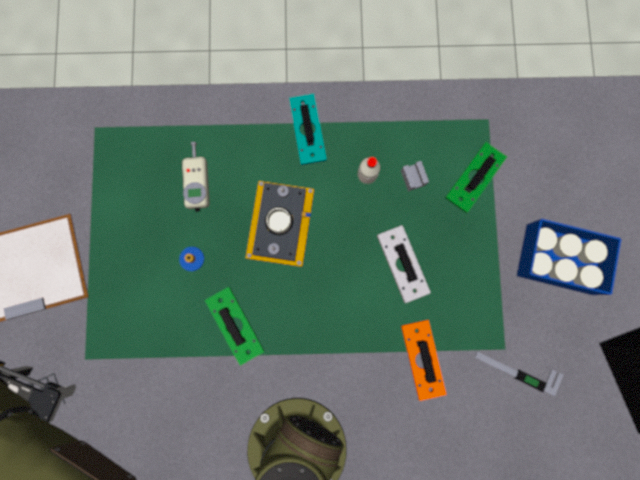

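Seal_plate candidates in the top view are turquoise (308,129), green (476,177), green (233,326), orange (424,360) and bare aluminium (404,264). I choose the aluminium one. The only cover is the blue disc at (191,259). The jig is at (279,222), the bottle at (370,168), the V-block at (415,175) and the gauge at (194,182). Next is one close composite crop.

```bash
cat > h.py <<'E'
import numpy as np,cv2
from station import ctrl
def cam(n):
    c=ctrl.camera(n); return c["color"][:,:,::-1].copy(),np.array(c["intrinsics"]),np.array(c["camera_from_world"])
def p2w(uv,z,K,T):
    d=T[:3,:3].T@np.linalg.inv(K)@np.array([uv[0],uv[1],1.]); o=-T[:3,:3].T@T[:3,3]
    return o+d*(z-o[2])/d[2]
def w2p(p,K,T):
    q=K@(T[:3,:3]@np.asarray(p,float)+T[:3,3]); return q[:2]/q[2]
def crop(im,u,v,w,h,s):
    return cv2.resize(im[v:v+h,u:u+w],None,fx=s,fy=s,interpolation=cv2.INTER_CUBIC)
E
python3 - <<'E'
from h import *
t,K,T=cam("top"); s,K2,T2=cam("scene")
r=[crop(t,235,175,88,100,3),crop(t,365,220,88,100,3),crop(t,150,210,88,100,3)]
q=[crop(s,285,240,105,88,2.5),crop(s,250,170,105,88,2.5),crop(s,380,285,105,88,2.5)]
a=np.hstack(r);b=np.hstack(q);b=b[:,:a.shape[1]] if b.shape[1]>=a.shape[1] else np.pad(b,((0,0),(0,a.shape[1]-b.shape[1]),(0,0)))
cv2.imwrite("pics/c1.png",np.vstack([a,b]));print(a.shape,b.shape)
E
```

```text
(300, 792, 3) (220, 792, 3)
```

View pics/c1.png

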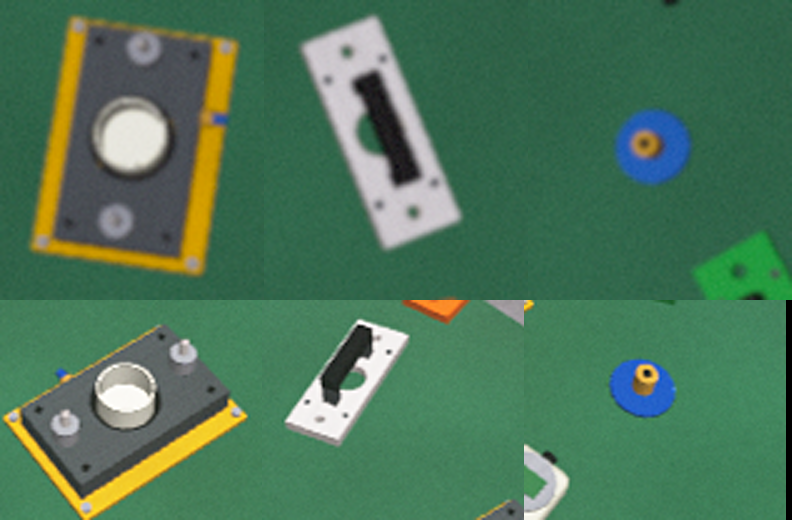

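```bash
cat > meas.py <<'E'
from h import *
def seg(im,kind,box):
    hsv=cv2.cvtColor(im,cv2.COLOR_BGR2HSV)
    lo,hi={"blue":((100,120,60),(125,255,255)),"plate":((0,0,140),(180,60,255)),"bowl":((0,0,165),(180,50,255)),"yel":((15,150,120),(35,255,255))}[kind]
    m=cv2.inRange(hsv,lo,hi); k=np.zeros_like(m); u,v,w,h=box; k[v:v+h,u:u+w]=m[v:v+h,u:u+w]
    cs,_=cv2.findContours(k,cv2.RETR_EXTERNAL,cv2.CHAIN_APPROX_NONE)
    return max(cs,key=cv2.contourArea)[:,0,:].astype(float)
def rect(c,z,K,T):
    w=np.array([p2w(p,z,K,T)[:2] for p in c]); (x,y),(a,b),ang=cv2.minAreaRect((w*1000).astype(np.float32))
    return np.round([x,y,a,b,ang],1)
def circ(c,z,K,T):
    w=np.array([p2w(p,z,K,T)[:2] for p in c]); (x,y),r=cv2.minEnclosingCircle((w*1000).astype(np.float32)); e=cv2.fitEllipse((w*1000).astype(np.float32))
    return np.round([x,y,2*r],1),np.round(e[0]+e[1],1)
E
python3 - <<'E'
from meas import *
t,K,T=cam("top"); s,K2,T2=cam("scene")
print("cover",circ(seg(t,"blue",(165,235,55,50)),.0095,K,T),circ(seg(s,"blue",(405,300,45,40)),.0095,K2,T2))
print("plate",rect(seg(t,"plate",(365,215,80,100)),.014,K,T),rect(seg(s,"plate",(255,170,60,65)),.011,K2,T2))
print("bowl",circ(seg(t,"bowl",(262,203,35,35)),.064,K,T),circ(seg(s,"bowl",(318,260,35,35)),.064,K2,T2))
print("foot",rect(seg(t,"yel",(235,170,90,110)),.005,K,T),rect(seg(s,"yel",(280,240,110,90)),.005,K2,T2))
print("posts top",[np.round(p2w(p,.063,K,T)*1000,1) for p in((283,190.7),(273.7,248.7))])
o=lambda x,y:(285+x/2.5,240+(y-300)/2.5)
print("posts scene",[np.round(p2w(o(*p),.063,K2,T2)*1000,1) for p in((66,427),(183,356))])
print("holes top",[np.round(p2w(p,.014,K,T)*1000,1) for p in((392.7,237),(414.7,290.7))])
E
```

```text
cover (array([480.9, 266.9,  65.4]), array([481. , 266.9,  62.2,  63.6])) (array([481.6, 270.9,  65.1]), array([481.7, 270.7,  61.9,  63. ]))
plate [ 455.  -286.4  191.8   72.6   20.1] [ 455.8 -281.9  201.1   77.6   20. ]
bowl (array([567.9,  33.1,  56.6]), array([565.9,  32.3,  48. ,  54.1])) (array([576.9,  45.3,  77.8]), array([575.9,  43.8,  55.1,  76.5]))
foot [569.9  35.4 152.3 210.6  80.2] [570.4  38.7 151.7 211.   80.1]
posts top [array([643.5,  20.9,  63. ]), array([495.5,  46.2,  63. ])]
posts scene [array([647.1,  30.4,  63. ]), array([500.9,  55.6,  63. ])]
holes top [array([ 524.7, -261.3,   14. ]), array([ 383.4, -312. ,   14. ])]
```

The top view shows the bare aluminium plate with holes at both ends and the blue cover with its brass port, so the choice is confirmed. Estimates: cover (481,269), jig (570,37) with yaw -9.8°, plate (455,-284.5) with yaw 19.9°. The sizes agree: 64, 210x152 and 191x72 mm. I'll move above the cover.

```bash
python3 -m pendant '[[[2.7,-2.4,0],0.025],[[2.7,-2.4,0],0.025],[[2.7,-2.4,0],0.025],[[2.7,-2.4,0],0.025],[[2.7,-2.4,0],0.025],[[2.7,-2.4,-1.5],0.025],[[2.7,-2.4,-2],0.025],[[2.7,-2.4,-2.5],0.025],[[2.7,-2.4,-2.5],0.025],[[2.63,-2.24,-2.5],0],[[0,0,0],0],[[0,0,0],0]]' 0.6
python3 - <<'E'
from h import *
o=ctrl.get_obs();print(o['ee_pos'],o['eef_rot'])
t,K,T=cam("top"); s,K2,T2=cam("scene")
p=o['ee_pos'];a=w2p(p,K,T);b=w2p(p,K2,T2);print(a,b)
for im,q in((t,a),(s,b)): cv2.circle(im,tuple(int(round(x)) for x in q),1,(0,255,0),-1)
g=[crop(im,int(q[0])-50,int(q[1])-50,100,100,4) for im,q in((t,a),(s,b))]
cv2.imwrite("pics/c2.png",np.hstack(g));print(int(b[0])-50,int(b[1])-50)
E
```

```text
time_s: 1.3
ee_pos: [0.4782, 0.2708, 0.0973]
eef_rot: [-3.14, -0.002, 2.968]
force: [-0.3, 0.3, 0.5]
grip_width: 0.0564
grip_force: 0.0
[0.4781597  0.27078229 0.09726207] [-3.14006683e+00 -2.24323190e-03  2.96813925e+00]
[179.6806357  256.35843997] [434.25094065 300.32110364]
384 250
```

View pics/c2.png

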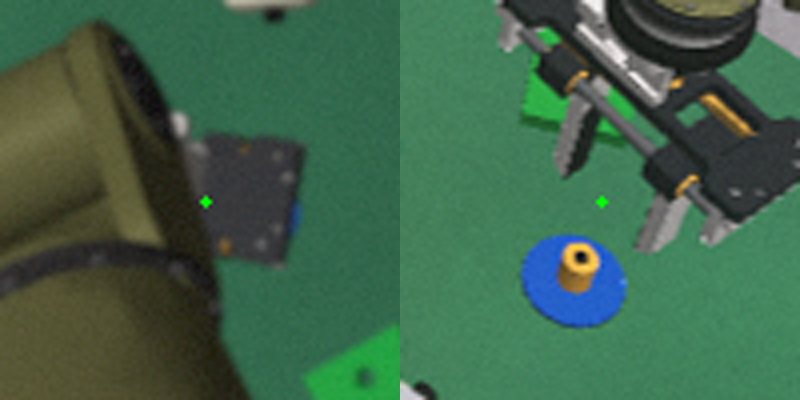

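The scene view shows the fingertips astride the port, with the tip midpoint near the projected TCP at (434,300). I'll correct by the measured residual and descend.

```bash
python3 -m pendant '[[[0.3,-0.2,-1.5],0],[[0,0,-2.5],0],[[0,0,-2.5],0],[[0,0,0],0],[[0,0,0],0],[[0,0,0],0]]'
```

```text
time_s: 1.9
ee_pos: [0.4814, 0.2711, 0.0356]
eef_rot: [3.14, 0.002, 2.972]
force: [-0.5, 0.1, 0.4]
grip_width: 0.0561
grip_force: 0.0
```

```bash
python3 -m pendant '[[[0,-0.2,-1.0],0],[[0,0,-1.0],0],[[0,0,0],0],[[0,0,0],0],[[0,0,0],0]]'; python3 -m pendant '[[[0,0,0],0],[[0,0,0],0],[[0,0,0],0],[[0,0,0],0],[[0,0,0],0],[[0,0,0],0]]' 0 25
```

```text
time_s: 2.32
ee_pos: [0.481, 0.2681, 0.0137]
eef_rot: [-3.142, -0.0, 2.971]
force: [0.4, -0.2, 0.0]
grip_width: 0.0566
grip_force: 0.0
time_s: 2.82
ee_pos: [0.481, 0.2681, 0.0136]
eef_rot: [-3.142, 0.0, 2.971]
force: [-0.3, -0.7, 0.4]
grip_width: 0.0217
grip_force: 25.0
```

```bash
python3 -m pendant '[[[0,0,1],0],[[0,0,2],0],[[0,0,3],0],[[0,0,3],0],[[0,0,3],0],[[1.1,-2.9,0],0],[[1.1,-2.9,0],0],[[1.1,-2.9,0],0],[[1.1,-2.9,0],0],[[1.1,-2.9,0],0],[[1.1,-2.9,0],0],[[1.1,-2.9,0],0],[[1.2,-2.9,0],0],[[0,0,0],0],[[0,0,0],0],[[0,0,0],0],[[0,0,0],0],[[0,0,0],0]]'
python3 - <<'E'
from h import *
from meas import *
o=ctrl.get_obs();p=o['ee_pos'];print(p,o['grip_width'])
s,K2,T2=cam("scene");b=w2p(p,K2,T2);print(b)
for zz in [1]:
  try: print("cover flange at z=tcp-.0136+.0095",circ(seg(s,"blue",(int(b[0])-35,int(b[1])-25,70,70)),p[2]-.0136+.0095,K2,T2))
  except Exception as e: print(e)
cv2.imwrite("pics/c3.png",crop(s,int(b[0])-75,int(b[1])-60,150,140,4));print(int(b[0])-75,int(b[1])-60)
E
```

```text
time_s: 4.32
ee_pos: [0.5697, 0.0371, 0.1339]
eef_rot: [3.141, 0.0, 2.972]
force: [0.1, -0.1, -0.4]
grip_width: 0.0217
grip_force: 25.0
[0.56969712 0.03708564 0.13386812] 0.021685021503194443
[335.34798105 257.38528609]
cover flange at z=tcp-.0136+.0095 (array([572.9,  40.3,  65.6]), array([578.5,  41.3,  44.5,  61.2]))
260 197
```

View pics/c3.png

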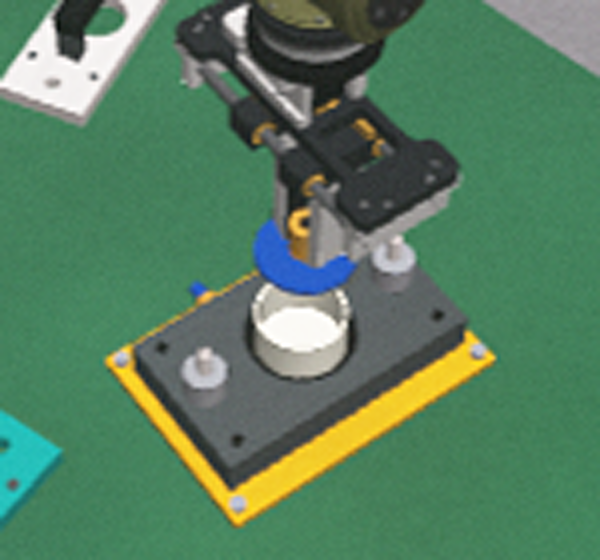

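The cover hangs level above the bowl: cover near (336,261), bowl near (336,279) and dowels near (311,288) and (358,259). I'll fit silhouettes of the bowl and posts in the initial images, and of the cover now, to get the offset.

Run:
```python
from meas import *
from scipy.optimize import minimize
th=np.linspace(0,2*np.pi,60)
def ring(c,r,z): return [(c[0]+r*np.cos(a),c[1]+r*np.sin(a),z) for a in th]
def sil(pts,K,T,S=8):
    q=np.array([w2p(p,K,T) for p in pts]); h=cv2.convexHull((q*S).astype(np.float32)); return h
def mask(parts,K,T,box,S=4):
    u,v,w,h=box; m=np.zeros((h*S,w*S),np.uint8)
    for p in parts:
        q=np.array([(w2p(x,K,T)-[u-.5,v-.5])*S for x in p],np.float32); cv2.fillConvexPoly(m,cv2.convexHull(q).astype(np.int32),255)
    return cv2.resize(m,(w,h),interpolation=cv2.INTER_AREA)/255.
def parts(x,y,yaw):
    P=[]
    for k in(75,-75):
        c=(x+k*np.cos(yaw)/1000,y+k*np.sin(yaw)/1000)
        P+=[ring(c,.014,.040)+ring(c,.014,.063),ring(c,.005,.063)+ring(c,.005,.080)+ring(c,.002,.088)]
    P.append(ring((x,y),.030,.041)+ring((x,y),.030,.064)); return P
for n,box in(("scene",(285,240,105,75)),("top",(255,178,45,85))):
    im=cv2.imread(f"pics/{n}0.png"); c=ctrl.camera(n);K,T=np.array(c["intrinsics"]),np.array(c["camera_from_world"])
    u,v,w,h=box; r=im[v:v+h,u:u+w].astype(int)
    g=((r.min(2)>105)&(r.max(2)-r.min(2)<60)).astype(np.uint8)
    cs,_=cv2.findContours(g,cv2.RETR_EXTERNAL,cv2.CHAIN_APPROX_NONE); g[:]=0
    for q in cs:
        if cv2.contourArea(q)>25: cv2.drawContours(g,[cv2.convexHull(q)],-1,1,-1)
    # ignore foot screws outside
    f=lambda p:np.abs(mask(parts(p[0]/1e3,p[1]/1e3,p[2]/1e2),K,T,box)-g).sum()
    b=min((minimize(f,(570+a,37+d,-17.1),method="Nelder-Mead",options=dict(initial_simplex=[(570+a,37+d,-17),(574+a,37+d,-17),(570+a,41+d,-17),(570+a,37+d,-15)])) for a,d in((0,0),(3,3),(-3,-3))),key=lambda r:r.fun)
    print(n,b.x,b.fun,g.sum())
o=ctrl.get_obs();p=o['ee_pos'];z=p[2]-.0136
s,K,T=cam("scene");box=(305,240,65,45);u,v,w,h=box
g=cv2.inRange(cv2.cvtColor(s[v:v+h,u:u+w],cv2.COLOR_BGR2HSV),(100,120,60),(125,255,255))/255.
hl=cv2.convexHull(np.argwhere(g>0)[:,::-1].astype(np.int32)); print("blue px",g.sum())
# only lower-left outline: compare below the flange-centre row
def f(q):
    m=mask([ring((q[0]/1e3,q[1]/1e3),.032,z+.006)+ring((q[0]/1e3,q[1]/1e3),.032,z+.011)],K,T,box)
    r0=int(w2p((p[0],p[1],z+.008),K,T)[1]-v)+2; return np.abs(m-g)[r0:].sum()
b=minimize(f,(571,38),method="Nelder-Mead",options=dict(initial_simplex=[(571,38),(575,38),(571,42)]));print("cover scene",b.x,b.fun,p)
```

```text
scene [569.47714336  37.60195189 -17.70023719] 106.25098039215686 831
top [572.13450997  35.62883757 -17.65336042] 70.41568627450981 694
blue px 238.0
cover scene [568.61894989  37.31706238] 63.14117647058823 [0.5698549  0.03670639 0.13375165]
```

```bash
python3 -m pendant '[[[0.08,0,-1.5],0],[[0,0,-1.5],0],[[0,0,-1.5],0],[[0,0,-0.5],0],[[0,0,-0.3],0],[[0,0,-0.3],0],[[0,0,0],0],[[0,0,0],0]]';  python3 -m pendant '[[[0,0,-0.15],0],[[0,0,-0.15],0],[[0,0,-0.15],0],[[0,0,0],0],[[0,0,0],0]]'
```

```text
time_s: 5.18
ee_pos: [0.571, 0.0361, 0.0782]
eef_rot: [3.141, 0.001, 2.971]
force: [0.6, -0.1, -0.3]
grip_width: 0.0218
grip_force: 25.0
time_s: 5.6
ee_pos: [0.5707, 0.036, 0.0731]
eef_rot: [-3.142, -0.0, 2.971]
force: [-0.8, -0.5, -1.5]
grip_width: 0.0216
grip_force: 25.0
```

```bash
python3 -m pendant '[[[0,0,-0.1],0],[[0,0,-0.1],0],[[0,0,0],0],[[0,0,0],0],[[0,0,0],0]]';  python3 -m pendant '[[[0,0,0],0],[[0,0,0],0],[[0,0,0],0],[[0,0,0],0],[[0,0,0],0]]' 0.45; python3 -m pendant '[[[0,0,1],0],[[0,0,2],0],[[0,0,3],0],[[0,0,3],0],[[0,0,3],0],[[-1,-3,0],0],[[-1,-3,0],0],[[-1,-3,0],0],[[-1,-3,0],0],[[0,0,0],0]]'
python3 - <<'E'
from h import *
s,K2,T2=cam("scene");t,_,_=cam("top")
cv2.imwrite("pics/c4.png",np.hstack([crop(s,290,230,90,100,4.4),crop(t,235,175,90,100,4.4)]))
E
```

```text
time_s: 6.02
ee_pos: [0.571, 0.0361, 0.0716]
eef_rot: [3.142, 0.001, 2.971]
force: [-1.9, 0.4, 5.7]
grip_width: 0.0215
grip_force: 25.0
time_s: 6.43
ee_pos: [0.5707, 0.0361, 0.071]
eef_rot: [-3.142, -0.0, 2.971]
force: [0.2, 0.6, 0.3]
grip_width: 0.042
grip_force: 0.0
time_s: 7.27
ee_pos: [0.5295, -0.0878, 0.192]
eef_rot: [-3.141, 0.001, 2.968]
force: [1.3, -0.6, 0.1]
grip_width: 0.0422
grip_force: 0.0
```

View pics/c4.png

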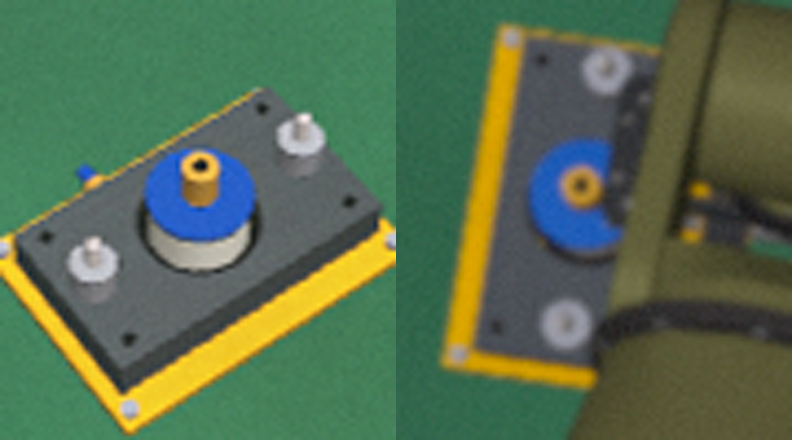

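The cover is level on the bowl; its flange at about (335,272) in the scene view is concentric with it, and contact came at the expected height. Now the plate: over to about (455,-285), turning the tool to yaw 0.35.

```bash
python3 -m pendant '[[[-0.37,-0.98,0],-0.124],[[-0.37,-0.98,0],-0.124],[[-0.37,-0.98,0],-0.124],[[-0.37,-0.98,0],-0.124],[[-0.37,-0.98,0],-0.124],[[-0.37,-0.98,0],-0.124],[[-0.37,-0.98,0],-0.124],[[-0.37,-0.98,0],-0.124],[[-0.37,-0.98,0],-0.124],[[-0.37,-0.98,0],-0.124],[[-0.37,-0.98,0],-0.124],[[-0.37,-0.98,0],-0.124],[[-0.37,-0.98,0],-0.124],[[-0.37,-0.98,0],-0.124],[[-0.37,-0.98,0],-0.124],[[-0.37,-0.98,0],-0.124],[[-0.37,-0.98,0],-0.124],[[-0.37,-0.98,-1],-0.124],[[-0.37,-0.98,-1],-0.124],[[-0.37,-0.98,-1],-0.124]]' 0.6; python3 -m pendant '[[[0,0,-1],-0.124],[[0,0,-1],-0.014],[[0,0,-1],0],[[0,0,0],0],[[0,0,0],0],[[0,0,0],0]]'
python3 - <<'E'
from h import *
o=ctrl.get_obs();p=o['ee_pos']
s,K,T=cam("scene");b=w2p(p,K,T);t,K1,T1=cam("top");a=w2p(p,K1,T1);print(p,a,b)
for im,q in((s,b),(t,a)): cv2.circle(im,tuple(int(round(x)) for x in q),1,(0,255,0),-1)
cv2.imwrite("pics/c5.png",np.hstack([crop(s,int(b[0])-60,int(b[1])-50,90,100,4.4),crop(t,int(a[0])-45,int(a[1])-50,90,100,4.4)]))
E
```

```text
time_s: 9.03
ee_pos: [0.4574, -0.2795, 0.1611]
eef_rot: [3.141, -0.0, 0.486]
force: [-0.4, -0.3, -0.2]
grip_width: 0.0565
grip_force: 0.0
time_s: 9.53
ee_pos: [0.4572, -0.2797, 0.1316]
eef_rot: [3.141, -0.0, 0.355]
force: [-0.0, -0.6, 0.2]
grip_width: 0.0569
grip_force: 0.0
[ 0.45717581 -0.27972551  0.13161365] [409.59060314 258.40131947] [281.74048241 172.72606168]
```

View pics/c5.png

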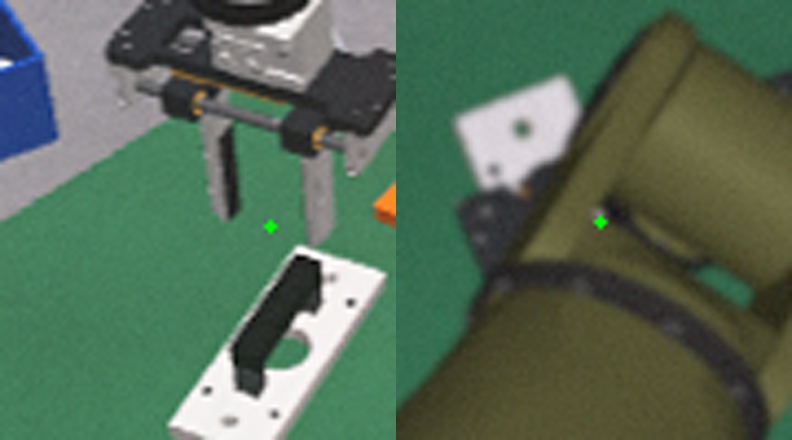

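The fingers are astride the bar line, slightly off in y, and no obstacles are near. I'll correct and descend to z≈0.030.

```bash
python3 -m pendant '[[[-0.2,-0.53,-1],-0.005],[[0,0,-2],0],[[0,0,-2],0],[[0,0,-2],0],[[0,0,-1.5],0],[[0,0,-1.0],0],[[0,0,-0.6],0],[[0,0,0],0],[[0,0,0],0],[[0,0,0],0]]' ; python3 -m pendant '[[[0,0,0],0],[[0,0,0],0],[[0,0,0],0],[[0,0,0],0],[[0,0,0],0],[[0,0,0],0],[[0,0,0],0]]' 0 55
```

```text
time_s: 10.47
ee_pos: [0.4552, -0.2856, 0.0309]
eef_rot: [3.14, -0.001, 0.348]
force: [0.0, 0.3, -0.3]
grip_width: 0.0566
grip_force: 0.0
time_s: 11.05
ee_pos: [0.4549, -0.2854, 0.0303]
eef_rot: [3.141, -0.0, 0.348]
force: [0.6, -1.3, 1.0]
grip_width: 0.0218
grip_force: 55.0
```

Gripped (21.8 mm). Lift and carry to above the jig, turning to yaw -0.174.

```bash
python3 -m pendant '[[[0,0,0.7],0],[[0,0,1.5],0],[[0,0,2.5],0],[[0,0,2.9],0],[[0,0,2.9],0],[[0,0,0.5],0],[[0,0,0],0]]'; python3 -m pendant '[[[0.83,2.3,0],-0.037],[[0.83,2.3,0],-0.037],[[0.83,2.3,0],-0.037],[[0.83,2.3,0],-0.037],[[0.83,2.3,0],-0.037],[[0.83,2.3,0],-0.037],[[0.83,2.3,0],-0.037],[[0.83,2.3,0],-0.037],[[0.83,2.3,0],-0.037],[[0.83,2.3,0],-0.037],[[0.83,2.3,0],-0.037],[[0.83,2.3,0],-0.037],[[0.83,2.3,0],-0.037],[[0.83,2.3,0],-0.037],[[0,0,0],0],[[0,0,0],0],[[0,0,0],0],[[0,0,0],0]]'
python3 - <<'E'
from h import *
o=ctrl.get_obs();print(o['ee_pos'],o['eef_rot'],o['force'])
s,K,T=cam("scene");t,_,_=cam("top")
cv2.imwrite("pics/c6.png",np.hstack([crop(s,270,200,130,150,3.9),crop(t,235,165,70,150,3.9)])[:600,:800])
cv2.imwrite("pics/scene_p.png",s)
E
```

```text
time_s: 11.63
ee_pos: [0.4552, -0.2855, 0.1414]
eef_rot: [3.139, -0.002, 0.348]
force: [-0.4, -0.5, -4.3]
grip_width: 0.0215
grip_force: 55.0
time_s: 13.13
ee_pos: [0.5704, 0.036, 0.139]
eef_rot: [3.141, 0.002, -0.171]
force: [-1.0, 0.0, -4.2]
grip_width: 0.0213
grip_force: 55.0
[0.5703754  0.03601373 0.13903118] [ 3.14118351e+00  1.70373380e-03 -1.70622594e-01] [-1.04960254  0.01116715 -4.15537432]
```

View pics/c6.png

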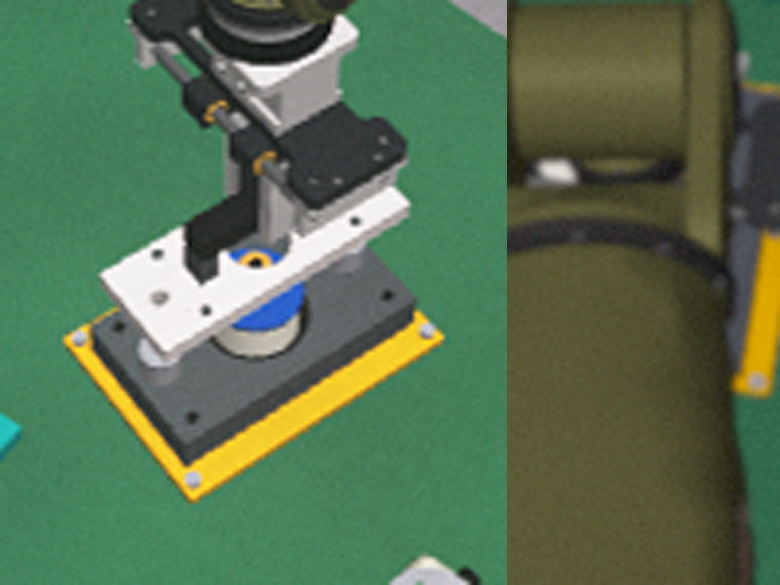

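Run:
```python
from h import *
c=ctrl.camera("scene");K,T=np.array(c["intrinsics"]),np.array(c["camera_from_world"])
s=cv2.imread("pics/scene_p.png");b=s[269:284,303:319].min(2).astype(float)
w=np.clip(215-cv2.GaussianBlur(b,(3,3),0),0,None); 
m=np.zeros_like(w);m[4:11,4:13]=w[4:11,4:13];m[m<15]=0
ys,xs=np.mgrid[269:284,303:319];u=(m*xs).sum()/m.sum();v=(m*ys).sum()/m.sum();print("hole px",u,v);print(b[3:12,3:14].astype(int))
for z in(.1227,.119): print(p2w((u,v),z,K,T)*1000)
p=np.array([570.4,36.0]);a=-.1706
print("expected hole from TCP",p+75.3*np.array([np.cos(a),np.sin(a)]))
a=-.174;print("dowel_a by centre (570.8,36.5):",np.array([570.8,36.5])+75*np.array([np.cos(a),np.sin(a)]))
# dowel in initial scene picture: tip & base pixel predicted for that
for z in(.063,.088): print(w2p((.6447,.0235,z),K,T))
cv2.imwrite("pics/d.png",np.hstack([crop(cv2.imread("pics/scene0.png"),296,273,30,30,13),crop(cv2.imread("pics/scene0.png"),343,245,30,30,13)]))
```

```text
hole px 310.5591420241566 276.0472719700125
[[240 240 238 237 237 241 241 241 240 240 240]
 [239 238 240 242 242 242 240 241 241 240 241]
 [239 239 242 231 207 204 221 236 242 242 241]
 [241 241 214 169 153 140 138 208 241 242 242]
 [242 239 206 155 155 140 130 203 241 241 239]
 [241 237 219 166 134 132 180 232 243 240 241]
 [239 242 241 223 198 208 237 243 241 240 240]
 [241 242 243 234 236 244 243 240 241 241 241]
 [243 241 242 241 242 241 240 240 240 241 241]]
[645.15169854  27.32662148 122.7       ]
[643.44017874  25.48305294 119.        ]
expected hole from TCP [644.60687593  23.21604269]
dowel_a by centre (570.8,36.5): [644.6675116   23.51575069]
[310.11868259 288.56823162]
[309.89393808 283.02218493]
```

View pics/d.png

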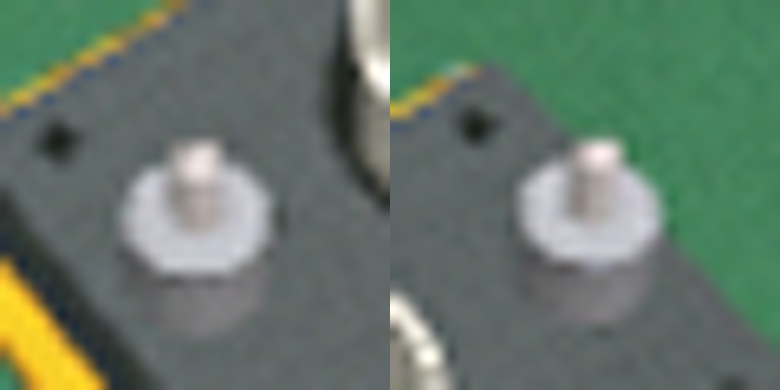

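Run:
```python
from h import *
c=ctrl.camera("scene");K,T=np.array(c["intrinsics"]),np.array(c["camera_from_world"])
A=p2w((310.6,289.1),.063,K,T)*1e3;B=p2w((357.9,260.9),.063,K,T)*1e3
print(A,B,(A+B)/2,np.hypot(*(A-B)[:2]),np.arctan2(*(A-B)[1::-1]))
# cover port ref: seated cover known at TCP (570.9,36.1): its port top (z=.095) in c4: crop (200,165)/4.4
print("port",p2w((290+200/4.4-.5,230+165/4.4-.5),.095,K,T)*1e3)
```

```text
[644.95669296  25.46571229  63.        ] [497.82259254  51.82662649  63.        ] [571.38964275  38.64616939  63.        ] 149.4768922073068 -0.1772816094490813
port [570.60239581  37.66012225  95.        ]
```

```bash
python3 -m pendant '[[[0.06,0.04,-0.8],-0.004],[[0,0,-0.6],0],[[0,0,-0.4],0],[[0,0,0],0],[[0,0,0],0],[[0,0,0],0]]'; python3 -m pendant '[[[0,0,-0.2],0],[[0,0,-0.2],0],[[0,0,-0.2],0],[[0,0,0],0],[[0,0,0],0],[[0,0,0],0]]'
```

```text
time_s: 13.83
ee_pos: [0.5717, 0.0372, 0.1222]
eef_rot: [-3.142, -0.0, -0.174]
force: [-0.6, -0.1, -3.9]
grip_width: 0.0213
grip_force: 55.0
time_s: 14.33
ee_pos: [0.5716, 0.0372, 0.1161]
eef_rot: [-3.142, -0.0, -0.174]
force: [0.6, 0.0, -4.4]
grip_width: 0.0215
grip_force: 55.0
```

```bash
python3 -m pendant '[[[0,0,-0.2],0],[[0,0,-0.1],0],[[0,0,-0.1],0],[[0,0,0],0],[[0,0,0],0]]'; python3 -m pendant '[[[0,0,-0.15],0],[[0,0,-0.1],0],[[0,0,-0.1],0],[[0,0,0],0],[[0,0,0],0]]'; python3 -c "
from station import ctrl
o=ctrl.get_obs();print(o['force'],o['moment'])"
```

```text
time_s: 14.75
ee_pos: [0.5715, 0.0371, 0.112]
eef_rot: [3.141, 0.0, -0.174]
force: [-1.0, -0.8, -3.7]
grip_width: 0.0217
grip_force: 55.0
time_s: 15.17
ee_pos: [0.5712, 0.0366, 0.1084]
eef_rot: [3.14, 0.001, -0.174]
force: [-2.9, -4.7, -0.9]
grip_width: 0.0217
grip_force: 55.0
[-2.87889564 -4.74921488 -0.85410158] [-1.20867591  0.90158105  0.12806262]
```

The holes are on the dowels (underside ≈78 mm). The side force says to shift towards -x,-y.

```bash
python3 -m pendant '[[[-0.06,-0.1,0],0],[[0,0,0],0],[[0,0,0],0]]'; python3 -m pendant '[[[0,0,-0.15],0],[[0,0,-0.15],0],[[0,0,-0.1],0],[[0,0,0],0],[[0,0,0],0]]'; python3 -c "
from station import ctrl
o=ctrl.get_obs();print(o['force'],o['moment'])"
```

```text
time_s: 15.42
ee_pos: [0.5709, 0.0362, 0.1084]
eef_rot: [-3.141, 0.0, -0.174]
force: [-0.3, -1.2, -4.4]
grip_width: 0.0217
grip_force: 55.0
time_s: 15.83
ee_pos: [0.5708, 0.0362, 0.1044]
eef_rot: [3.142, 0.0, -0.174]
force: [-1.4, -0.5, -5.3]
grip_width: 0.0214
grip_force: 55.0
[-1.36410108 -0.53396964 -5.30767814] [-0.16516532  0.3074834   0.06463329]
```

```bash
python3 -m pendant '[[[0,0,-0.2],0],[[0,0,-0.15],0],[[0,0,-0.1],0],[[0,0,-0.1],0],[[0,0,0],0],[[0,0,0],0]]'; python3 -m pendant '[[[0,0,-0.15],0],[[0,0,-0.15],0],[[0,0,-0.15],0],[[0,0,0],0],[[0,0,0],0]]'; python3 -c "
from station import ctrl
o=ctrl.get_obs();print(o['force'],o['moment'])"
```

```text
time_s: 16.33
ee_pos: [0.571, 0.0361, 0.0993]
eef_rot: [-3.142, -0.0, -0.174]
force: [-3.0, -1.4, -0.3]
grip_width: 0.0216
grip_force: 55.0
time_s: 16.75
ee_pos: [0.5711, 0.0361, 0.0951]
eef_rot: [-3.142, -0.001, -0.174]
force: [-3.4, -1.6, 5.1]
grip_width: 0.0214
grip_force: 55.0
[-3.4215672  -1.56305235  5.13354584] [-0.30323941  1.03005263  0.12038116]
```

```bash
python3 -m pendant '[[[-0.04,-0.02,-0.1],0],[[0,0,-0.1],0],[[0,0,0],0],[[0,0,0],0]]'; python3 -m pendant '[[[0,0,-0.1],0],[[0,0,0],0],[[0,0,0],0]]'; python3 -c "
from station import ctrl
o=ctrl.get_obs();print(o['force'],o['moment'])"
```

```text
time_s: 17.08
ee_pos: [0.571, 0.0361, 0.0933]
eef_rot: [-3.141, -0.001, -0.174]
force: [-3.6, -0.9, 5.7]
grip_width: 0.0215
grip_force: 55.0
time_s: 17.33
ee_pos: [0.571, 0.0361, 0.0932]
eef_rot: [-3.141, -0.002, -0.174]
force: [-9.3, -0.1, 15.0]
grip_width: 0.0215
grip_force: 55.0
[-9.25108742 -0.14676459 15.02187908] [-0.04350014  1.77218058  0.05962085]
```

```bash
python3 -m pendant '[[[-0.05,0,0],0],[[0,0,0],0],[[0,0,0],0],[[0,0,0],0],[[0,0,0],0],[[0,0,0],0]]'
python3 - <<'E'
from h import *
s,K,T=cam("scene"); cv2.imwrite("pics/c7.png",crop(s,270,200,130,130,4.5)); o=ctrl.get_obs();print(o['ee_pos'],o['force'],o['moment'])
E
```

```text
time_s: 17.83
ee_pos: [0.571, 0.0361, 0.0932]
eef_rot: [-3.141, -0.003, -0.174]
force: [-5.0, -0.0, 12.7]
grip_width: 0.0218
grip_force: 55.0
[0.57093898 0.03611185 0.09321162] [-5.12844674  0.09733009 12.86092195] [-0.11262135  1.05487407  0.10972231]
```

View pics/c7.png

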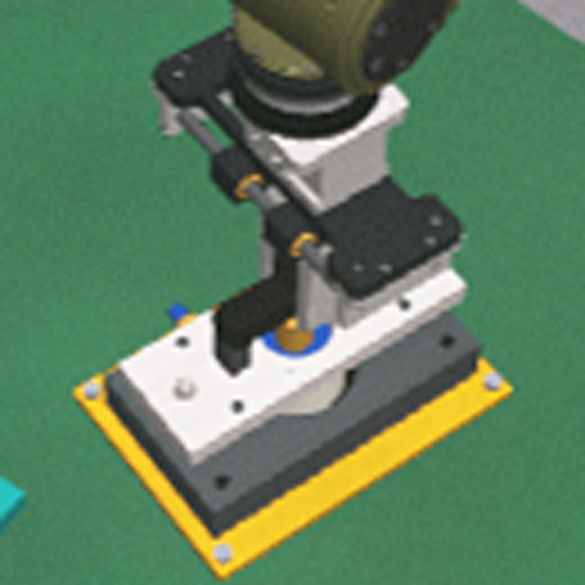

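The plate is down on both posts with the dowel showing through its hole (crop 185,388). TCP stopped at the expected 93.2 mm, and the push is about 13 N plus the plate's weight. Handing in.

```bash
python3 -c "
from station import ctrl
print(ctrl.hand_in())"
```

```text
the job is handed in; nothing more can be done
None
```

I seated and released the blue cover on the bowl, pressed the aluminium plate home over both dowels at about 13 N plus its own weight, and handed in with it held shut at about 18 s on the robot's clock; no verdict came back.

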